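Heft the tea tins and hold up the full one

ROBOT

A 6-joint arm with a two-finger parallel gripper is mounted at the origin on a cart in front of the work surface, level with it; the furniture and walls round the work are solid. World frame = base frame: x ahead of the robot, y to its left, z up, the work surface at z = 0. Lengths are in mm, angles in degrees, forces in N, time in s.
With the tool pointing down it reaches from about 325 to 925 mm from the base axis. Payload 3.1 kg.
Tool frame: the origin (TCP) lies at the very end of the fingers, on their centre line; the grasp point (between the pads) lies grasp_offset behind it (grasp_offset is the distance from the TCP to the grasp point, in mm); z points along the fingers, y is the line along which they close (so a half turn about z gives the same grasp; the last joint's range is limited). The gripper opens to 85 mm and grips with 20 to 120 N. Pads are 22 mm wide; open, the fingers measure 114 mm over their backs; the gripper's body (76 mm by 85 mm) begins 54 mm behind the grasp point. The pads swing forward as they close: fully open they stand 13 mm farther back than shut.
Start: joints at [-73.121, 12.427, 92.441, -0, 75.132, -6.429], TCP at [247.317, -573.998, 231.3] pointing down, gripper open.
Joint ranges: [-157.48, 157.48], [-44.54, 120.13], [17.64, 146.25], [-64.5, 244.5], [7.68, 150.69], [-147.95, 147.95]. Speed limits (degrees/s): [159.86, 159.86, 180, 180, 180, 180].

INTERFACE

Orientations are given as [roll, pitch, yaw] about the fixed x, y, z axes, in that order (R = Rz(yaw) Ry(pitch) Rx(roll)).
In Python, from station import * gives the robot as it stands. Calls block until the motion is done:
- goto(position, orientation): joint-space move of the TCP to a pose.
- move_l(position, attitude=None, speed=150): straight line of the TCP; attitude=None keeps the orientation; speed is the mean speed in mm/s.
- move_j(angles): joint-space move.
- grip(opening, squeeze=None): finger opening in mm; squeeze is the grip in N (None keeps the last); returns when the fingers have stopped.
- wait(seconds).
- solve_ik(position, orientation): joint angles nearest the present ones, or None.
- get_obs(): the state.
- get_image(name): name is "side" or "top" or "wrist"; returns the picture (384x512x3 uint8, red, green, blue); there is no depth.
- get_calibration(name): a dict with "fx", "fy", "cx", "cy" (pixels), "D" ([k1, k2, p1, p2, k3] as OpenCV has them; the pictures are not rectified), "R" (3x3) and "t" (3): a world point X has camera coordinates R X + t; the wrist camera has in their place "mount" (4x4, takes a point from camera to tool coordinates, whose origin is the TCP and whose axes are the flange's). Camera axes: x right, y down, z forward; pixel columns grow to the right and rows downward; lengths in mm; the calibration is good to about 2 mm. A picture is of the moment at which its call begins: read the wrist's pose just before it. get_calibration takes no time and is no camera call.
A pose or a line that the arm cannot do raises Unreachable and nothing moves.
- sign_off(): hands the job in; it is judged then, once.
Trained networks look in the newest picture that a camera, given by its name, has taken for a name from the list of things; names that differ only in an ending like _2 or _b are one class to them, and where a whole thing is asked for, a point or a joint stands for the part that bears it (a point fixed in the world has none). Each returns a list of dicts, best first, with "score" (0 to 1); they miss things now and then, are a little off and sometimes report something else, mostly with a low value. They report only what shows in the picture. A call takes as long as a camera call.
- spot_in(name, camera): "extent" ([centre column, centre row, width, height] in pixels, round what is visible of it).
- regions_of(name, camera): "region" (384x512 bool, what is visible of it) and "extent" ([centre column, centre row, width, height] in pixels, round what is visible of it).
The state is a dict: "t": time; "joint_pos": joint angles; "qvel": joint speeds; "effort": joint torques, N m; "tcp_pos": TCP position; "ee_rot": TCP orientation; "wrist_force": force on the tool from outside, world axes, zero at the start; "moment": the same for the moment, N m; "grip_width": finger opening in mm; "grip_force": force on a finger pad.
Only numpy, scipy, OpenCV 4.12 (cv2) and the standard library are available. Lean on these libraries where they do the work, as an engineer would, in place of code of your own. Each camera call takes 0.05 s, during which the arm holds its last target. There are 200 camera calls.

TASK

The three tea tins in the little oak rack look alike, but only one is still full. Pull the rack's tray by its knob right out to its stop and leave it out, then heft the tins one at a time from left to right: lift each a few centimetres straight up out of its seat for a moment and set it gently back in its own seat before you take the next. Finish while still holding the heaviest tin: upright, still, gripped in the fingers alone, its underside higher than the lids of the other two, which stand in their seats; do not disturb the mug, the teaspoon or the bowl.

Things in the scene. Friction and masses are not known exactly. Their poses are not given: they have to be found in the camera images.
- rack: Oak tea rack fixed to the worktop: sides, back and roof, open at the front; 312 mm wide (y), roof 140 mm deep (x from -50 to +90 mm), its top at 122 mm. Origin on the worktop under its middle; x points from the open front, which faces the robot's side, to the back; y to its left as the robot sees it; z up. A wall cabinet hangs above it, about from its middle backwards, underside 0.48 m up.
- tray (a joint): Pull-out tray of the rack, carrying the tins: 0 = shut (as it starts, tins under the roof), 0.100 m = fully out at its stop, towards the rack's -x. It runs stiffly (about 2.5 N, a little more when fast), has no catch and stays where it is left. The top of its front board is 50 mm above the worktop; the knob point lies 30 mm in front of that board's face.
- knob (a point): Middle of the head of the dark steel knob on the tray's front board: head 29 mm in diameter and 12 mm long along the slide at its full width, 32 mm above the worktop, 58 mm in front of the roof's front edge while the tray is shut. It moves with the tray; axes as the rack's. It can be pinched from above, the fingers closing along the rack's y.
- tin_left: The left of three look-alike closed tea tins (dark green metal, cream band, fixed aluminium lid), in seat_left of the tray. 58 mm in diameter (lid bead 59), 86 mm high; origin at the centre of its underside. Tins stand 94 mm apart along the rack's y and weigh 0.2 to 0.75 kg; the heaviest, a different one each run, outweighs each other one by at least 250 g.
- tin_middle: The middle of three look-alike closed tea tins (dark green metal, cream band, fixed aluminium lid), in seat_middle of the tray. 58 mm in diameter (lid bead 59), 86 mm high; origin at the centre of its underside. Tins stand 94 mm apart along the rack's y and weigh 0.2 to 0.75 kg; the heaviest, a different one each run, outweighs each other one by at least 250 g.
- tin_right: The right of three look-alike closed tea tins (dark green metal, cream band, fixed aluminium lid), in seat_right of the tray. 58 mm in diameter (lid bead 59), 86 mm high; origin at the centre of its underside. Tins stand 94 mm apart along the rack's y and weigh 0.2 to 0.75 kg; the heaviest, a different one each run, outweighs each other one by at least 250 g.
- seat_left (a point): Centre of the floor of the left tin's seat in the tray; it moves with the tray. x points into the rack (away from its open front), y to the rack's left, z up. The seat is a hole with a slick laminate floor, 62 mm wide and 10 mm deep, with a small chamfer, so a seated tin's origin lies at this point.
- seat_middle (a point): Centre of the floor of the middle tin's seat in the tray; it moves with the tray. x points into the rack (away from its open front), y to the rack's left, z up. The seat is a hole with a slick laminate floor, 62 mm wide and 10 mm deep, with a small chamfer, so a seated tin's origin lies at this point.
- seat_right (a point): Centre of the floor of the right tin's seat in the tray; it moves with the tray. x points into the rack (away from its open front), y to the rack's left, z up. The seat is a hole with a slick laminate floor, 62 mm wide and 10 mm deep, with a small chamfer, so a seated tin's origin lies at this point.
- mug: Dark grey and white mug, loose, 78 mm wide (112 with its handle), 92 mm high, on the worktop to the left of the tray; bystander. Origin at its underside.
- spoon: Steel teaspoon, loose, 139 mm long, flat on the worktop to the right of the tray; bystander. Origin at its middle, underneath.
- bowl: Small white bowl, loose, 101 mm wide, 46 mm high, on the worktop beside the left end of the rack; bystander. Origin at its underside.

How it is judged (in metres and radians):
On the way, in this order (a step that is already met when the one before it is completed fails the run):
1. the tray is pulled out to its stop, the tins in their seats (value of joint tray above 0.096 m and distance between tin_left and seat_left below 0.006 m and angle between each of tin_left, tin_middle, tin_right's own z axis and vertical below 0.08 rad and distance between tin_middle and seat_middle below 0.006 m and distance between tin_right and seat_right below 0.006 m), for 0.2 s.
2. the left tin is hefted: lifted at least 20 mm out of its seat in the fingers alone, the other two standing in their seats (z of tin_left in the frame of seat_left above 0.02 m and contact force between the fingers and tin_left above 1 N and contact force between tin_left and rack below 0.1 N and distance between tin_middle and seat_middle below 0.006 m and angle between each of tin_middle, tin_right's own z axis and vertical below 0.08 rad and distance between tin_right and seat_right below 0.006 m), for 0.2 s.
3. the middle tin is hefted: lifted at least 20 mm out of its seat in the fingers alone, the other two standing in their seats (z of tin_middle in the frame of seat_middle above 0.02 m and contact force between the fingers and tin_middle above 1 N and contact force between tin_middle and rack below 0.1 N and distance between tin_left and seat_left below 0.006 m and angle between each of tin_left, tin_right's own z axis and vertical below 0.08 rad and distance between tin_right and seat_right below 0.006 m), for 0.2 s.
4. the right tin is hefted: lifted at least 20 mm out of its seat in the fingers alone, the other two standing in their seats (z of tin_right in the frame of seat_right above 0.02 m and contact force between the fingers and tin_right above 1 N and contact force between tin_right and rack below 0.1 N and distance between tin_left and seat_left below 0.006 m and angle between each of tin_left, tin_middle's own z axis and vertical below 0.08 rad and distance between tin_middle and seat_middle below 0.006 m), for 0.2 s.
At the end, for the whole second after the job is handed in: One tin held still, upright (0.2 rad), in the fingers alone, underside over 100 mm up (other lids: 98 mm), clear of the rack; the others in their own seats (6 mm, 0.08 rad), each pressing on the tray with under 4.8 N, so the held one is heaviest; tray out over 85 of its 100 mm (value of joint tray above 0.085 m and ((height (world z) of tin_left above 0.1 m and angle between tin_left's own z axis and vertical below 0.2 rad and linear speed of tin_left below 0.03 m/s and contact force between the fingers and tin_left above 1 N and contact force between tin_left and rack below 0.1 N and distance between tin_middle and seat_middle below 0.006 m and angle between each of tin_middle, tin_right's own z axis and vertical below 0.08 rad and distance between tin_right and seat_right below 0.006 m and contact force between each of tin_middle, tin_right and rack below 4.8 N) or (height (world z) of tin_middle above 0.1 m and angle between tin_middle's own z axis and vertical below 0.2 rad and linear speed of tin_middle below 0.03 m/s and contact force between the fingers and tin_middle above 1 N and contact force between tin_middle and rack below 0.1 N and distance between tin_left and seat_left below 0.006 m and angle between each of tin_left, tin_right's own z axis and vertical below 0.08 rad and distance between tin_right and seat_right below 0.006 m and contact force between each of tin_left, tin_right and rack below 4.8 N) or (height (world z) of tin_right above 0.1 m and angle between tin_right's own z axis and vertical below 0.2 rad and linear speed of tin_right below 0.03 m/s and contact force between the fingers and tin_right above 1 N and contact force between tin_right and rack below 0.1 N and distance between tin_left and seat_left below 0.006 m and angle between each of tin_left, tin_middle's own z axis and vertical below 0.08 rad and distance between tin_middle and seat_middle below 0.006 m and contact force between each of tin_left, tin_middle and rack below 4.8 N))); the arm keeps its last pose, push and grip.
It fails at once if the mug, the teaspoon or the bowl is moved more than 30 mm (distance of any of mug, spoon, bowl from where it was at the start of the episode above 0.03 m).
It fails at once if the mug is tipped (angle between mug's own z axis and vertical above 0.35 rad).
It fails at once if a tin is tipped (angle between any of tin_left, tin_middle, tin_right's own z axis and vertical above 0.5 rad).
It fails at once if a tin is dropped (falls freely at more than 0.5 m/s) ((linear speed of tin_left above 0.5 m/s and contact force between the fingers and tin_left below 0.1 N) or (linear speed of tin_middle above 0.5 m/s and contact force between the fingers and tin_middle below 0.1 N) or (linear speed of tin_right above 0.5 m/s and contact force between the fingers and tin_right below 0.1 N)).
It also fails if it takes over 70 s, if anything falls off the work surface, if the arm or the gripper's body presses on something with over 40 N, if the wrist force passes 120 N, or if a joint passes its speed limit or range.

## Working session

There is one attempt and no reset: what is moved stays moved. The work goes in short steps, each a Python script; the robot and the scene stay as the last script left them, time stands still between calls to the robot, and variables do not carry over. Pictures are saved under pics/ and viewed, at most 10 in all, crops included, and the job is handed in when it is done.

```bash
mkdir -p pics; python3 - <<'E'
from station import *
import cv2,numpy as np
o=get_obs();print(o)
for c in("side","top"):
    im=get_image(c);cv2.imwrite(f"pics/{c}0.png",im[:,:,::-1])
    k=get_calibration(c);print(c,k)
    for n in("rack","tray","knob","tin_left","mug","spoon","bowl"):
        print(n,[(round(d["score"],2),np.round(d["extent"],1).tolist()) for d in spot_in(n,c)][:4])
print(get_calibration("wrist"))
E
```

```text
{'t': 0.0, 'joint_pos': array([-7.31231518e+01,  1.24768620e+01,  9.25300481e+01,  3.60168600e-04,
        7.51313523e+01, -6.42782423e+00]), 'qvel': array([ 0.04022202,  0.04002063, -0.04465656,  0.04507295,  0.03351971,
        0.01614682]), 'effort': array([ 3.59594314e-04, -3.96839368e+01, -3.03853512e+01,  7.09519168e-05,
        9.58817167e-03,  6.17786355e-08]), 'tcp_pos': array([ 247.05184148, -573.20288616,  229.95283388]), 'ee_rot': array([-1.79862646e+02, -1.58243687e-02,  2.33045606e+01]), 'wrist_force': array([ 0.1640479 ,  0.54785414, -0.12782402]), 'moment': array([0.05947211, 0.012824  , 0.00356665]), 'grip_force': 0.0, 'grip_width': 85.68882709767551}
side {'fx': 347.5316704919309, 'fy': 347.5316704919309, 'cx': 258.2755455730489, 'cy': 194.55346192097926, 'D': array([-0.04122014,  0.        ,  0.        ,  0.        ,  0.        ]), 'R': array([[-0.23026548, -0.97299568, -0.01603775],
       [-0.4561274 ,  0.12247414, -0.88144647],
       [ 0.85960782, -0.19565144, -0.47201156]]), 't': array([404.58001201, 237.75708329, 611.46085382])}
rack [(0.61, [261.6, 181.9, 11
[... 868 characters left out ...]
1])]
mug [(0.66, [186.2, 252.7, 44.0, 53.7])]
spoon [(0.59, [377.0, 185.7, 41.8, 47.8])]
bowl [(0.77, [166.7, 182.1, 41.2, 46.0]), (0.57, [278.0, 170.8, 18.3, 8.1])]
{'fx': 279.77803710744763, 'fy': 279.77803710744763, 'cx': 251.54407342574228, 'cy': 192.29534748774267, 'D': array([-0.06597797,  0.        ,  0.        ,  0.        ,  0.        ]), 'mount': array([[-1.65635585e-04, -9.53856935e-01, -3.00261420e-01,
         7.66710848e+01],
       [ 9.99999205e-01, -5.33415948e-04,  1.14289424e-03,
         1.72678121e-01],
       [-1.25032183e-03, -3.00260991e-01,  9.53856265e-01,
        -1.42830694e+02],
       [ 0.00000000e+00,  0.00000000e+00,  0.00000000e+00,
         1.00000000e+00]])}
```

```bash
python3 - <<'E'
import cv2
im=cv2.imread("pics/top0.png")[90:290,130:430];cv2.imwrite("pics/top0c.png",cv2.resize(im,(780,520),interpolation=cv2.INTER_CUBIC))
im=cv2.imread("pics/side0.png")[130:270,160:360];cv2.imwrite("pics/side0c.png",cv2.resize(im,(800,560),interpolation=cv2.INTER_CUBIC))
E
```

```text
(no output)
```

View pics/top0c.png

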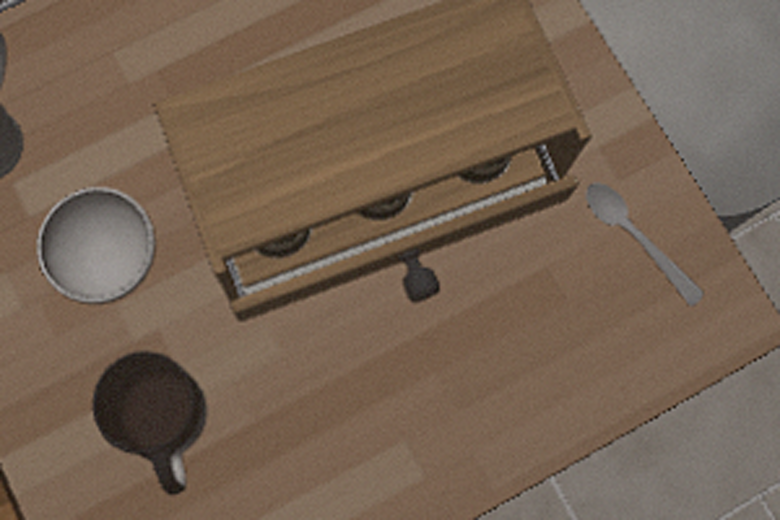

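View pics/side0c.png

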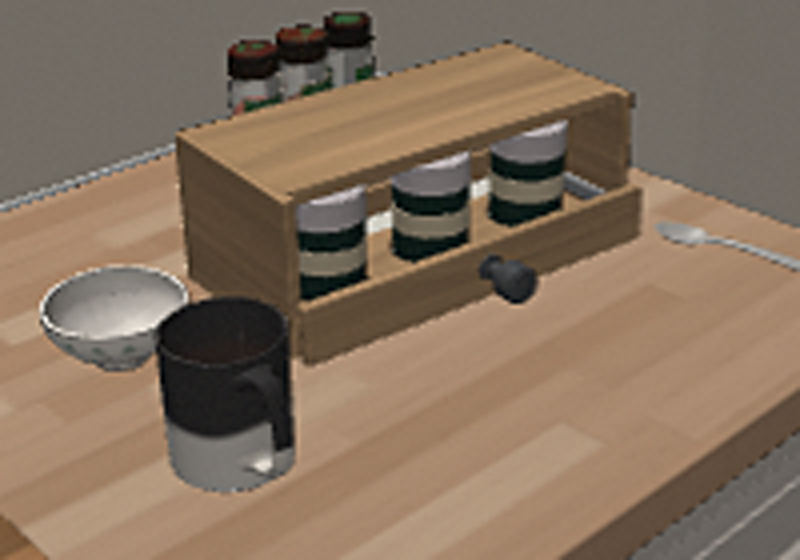

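The pictures agree. In the top crop the roof's front corners are at (222,266) and (588,137), the back-left corner is at (157,104), and the knob head is at (423,281). In the side crop the corners are at (290,200), (632,95), (180,133) and (508,42), with the knob at (518,282). I'll fit the rack pose to these points.

```bash
cat > h.py <<'E'
from station import *
import cv2,numpy as np
from scipy.optimize import least_squares
def proj(P,k):
    r,_=cv2.Rodrigues(k["R"]);K=np.array([[k["fx"],0,k["cx"]],[0,k["fy"],k["cy"]],[0,0,1.]])
    return cv2.projectPoints(np.asarray(P,float).reshape(-1,1,3),r,np.asarray(k["t"],float),K,np.asarray(k["D"],float))[0][:,0]
def wrist_cal():
    o=get_obs();k=dict(get_calibration("wrist"))
    from scipy.spatial.transform import Rotation as Ro
    T=np.eye(4);T[:3,:3]=Ro.from_euler("xyz",o["ee_rot"],degrees=True).as_matrix();T[:3,3]=o["tcp_pos"]
    C=np.linalg.inv(T@k["mount"]);k["R"]=C[:3,:3].copy();k["t"]=C[:3,3].copy();return k
def W(p,q): # rack->world
    a=np.radians(q[2]);c,s=np.cos(a),np.sin(a);p=np.atleast_2d(np.asarray(p,float))
    return np.c_[q[0]+c*p[:,0]-s*p[:,1],q[1]+s*p[:,0]+c*p[:,1],p[:,2]]
E
python3 - <<'E'
from h import *
FL,FR,BL,BR,KN=(-50,156,122),(-50,-156,122),(90,156,122),(90,-156,122),(-108,0,32)
ob={"top":(2.6,130,90,{FL:(222,266),FR:(588,137),BL:(157,104),KN:(423,281)}),
"side":(4,160,130,{FL:(290,200),FR:(632,95),BL:(180,133),BR:(508,42),KN:(518,282)})}
def f(q,w=("top","side")):
    r=[]
    for c in w:
        s,x,y,d=ob[c];px=(np.array(list(d.values()))+.5)/s-.5+[x,y]
        r.append((proj(W(list(d),q),get_calibration(c))-px).ravel())
    return np.concatenate(r)
for w in (("top",),("side",),("top","side")):
    s=least_squares(f,[650,-50,10],loss="soft_l1",args=(w,));print(w,s.x.round(1),f(s.x,w).round(1))
q=s.x
print("knob",W([KN],q),"seats out",W([(-100,y,12) for y in(94,0,-94)],q))
E
```

```text
('top',) [583.6 253.2  22.1] [-3.5  0.1  1.5 -1.9 -0.1 -0.2  0.3  3.9]
('side',) [577.8 251.2  24. ] [-0.8  0.1  0.  -2.  -0.6  0.2  0.3 -0.6  2.2  0.3]
('top', 'side') [582.9 252.5  22.3] [-3.1  0.5  1.9 -1.8  0.1  0.3  0.7  4.2 -3.1 -1.2 -0.3 -2.  -1.1 -1.2
  1.  -0.9  0.3 -0.1]
knob [[482.97840683 211.59243834  32.        ]] seats out [[454.75649801 301.61201323  12.        ]
 [490.38161112 214.62436286  12.        ]
 [526.00672422 127.63671249  12.        ]]
```

```bash
python3 - <<'E'
from h import *
q=[582.9,252.5,22.3]
try: print("go",grasp_offset)
except NameError: print("no grasp_offset var")
p=W([(-170,0,260)],q)[0]
goto(p,[180,0,q[2]-180]);wait(.3)
k=wrist_cal();im=get_image("wrist");print(get_obs()["joint_pos"].round(),get_obs()["tcp_pos"])
cv2.imwrite("pics/w1.png",im[:,:,::-1])
for n in("rack","tray","knob","tin_left"):
    print(n,[(round(d["score"],2),np.round(d["extent"],1).tolist()) for d in spot_in(n,"wrist")][:4])
print(proj(W([(-50,156,122),(-50,-156,122),(-108,0,32),(-84,150,50),(-84,-150,50)],q),k).round(1))
np.save("k1.npy",k,allow_pickle=True)
E
```

```text
go 18.700000000000003
[ 15.  -9. 111.  -0.  78. -97.] [425.74297046 187.80168574 259.98888578]
rack [(0.84, [262.2, 271.6, 241.7, 138.5])]
tray []
knob [(0.64, [253.8, 242.4, 217.3, 78.4])]
tin_left [(0.67, [312.8, 264.5, 35.3, 32.4])]
[[383.  278.9]
 [121.8 278.9]
 [252.2 207.2]
 [360.  227.7]
 [144.6 227.7]]
```

View pics/w1.png

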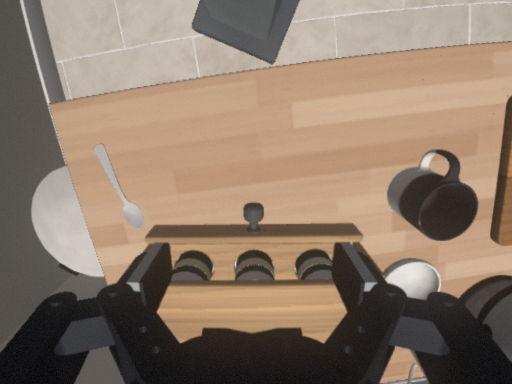

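```bash
python3 - <<'E'
import cv2
im=cv2.imread("pics/w1.png")[195:295,130:380];cv2.imwrite("pics/w1c.png",cv2.resize(im,(800,320),interpolation=cv2.INTER_CUBIC))
E
```

```text
(no output)
```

View pics/w1c.png

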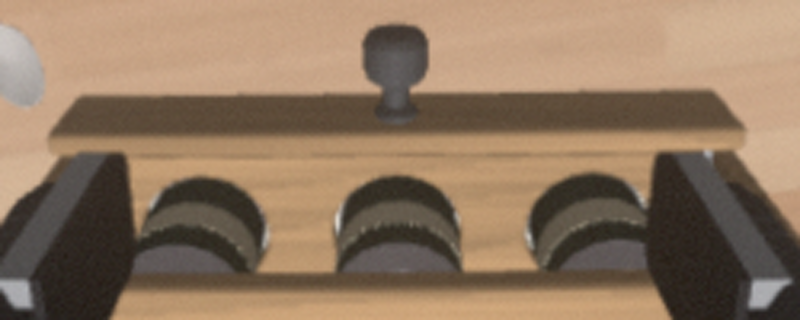

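```bash
python3 - <<'E'
from h import *
k=np.load("k1.npy",allow_pickle=True).item()
def cp(c):return (np.array(c)+.5)/3.2-.5+[130,195]
L,R,K=cp((50,136)),cp((745,131)),cp((395,47))
def f(v):
    q=v[:3];w=v[3]
    p=proj(W([(-78,-w,50),(-78,w,50),(-108,0,32),(-50,-90,122),(-50,90,122)],q),k)
    return np.r_[p[0]-L,p[1]-R,p[2]-K,p[3][1]-cp((0,277))[1],p[4][1]-cp((0,273))[1]]
s=least_squares(f,[583,252,22,150]);print(s.x.round(2),f(s.x).round(2))
np.save("q.npy",s.x[:3]);print(W([(-108,0,32)],s.x[:3]))
# knob alone
print(cv2.__version__)
E
```

```text
[585.47 256.3   22.79 152.52] [-0.13 -2.19 -0.17 -2.37  0.3   0.37  1.84  1.95]
[[485.90242028 214.47263507  32.        ]]
4.12.0
```

```bash
python3 - <<'E'
from h import *
q=np.load("q.npy");A=[180,0,q[2]-180]
P=lambda x,y,z:W([(x,y,z)],q)[0]
move_l(P(-110,0,130),A,200); move_l(P(-110,0,16),A,100); wait(.2)
o=get_obs();print(o["tcp_pos"],o["wrist_force"].round(1))
grip(20,50);wait(.2);o=get_obs();print(o["grip_width"],o["grip_force"],o["wrist_force"].round(1))
ax=W([(-1,0,0)],[0,0,q[2]])[0]
d=90;move_l(P(-110-d,0,16),A,50)
while d<112:
    wait(.15);o=get_obs();F=o["wrist_force"]@ax
    print(d,F.round(1),o["wrist_force"].round(1),o["grip_width"],(W([(-110,0,0)],q)[0]-o["tcp_pos"])@-ax)
    if F<-10:break
    d+=2;move_l(P(-110-d,0,16),A,30)
print(get_obs()["t"])
E
```

```text
[484.64867384 213.86262299  16.6846973 ] [ 0.1 -0.2  0.2]
26.80400086829376 49.3472065217793 [-1.7  0.4  4.4]
90 -0.9 [-1.   4.8  3. ] 27.044218090131732 89.94045041468539
92 0.2 [-1.9  4.   3.8] 26.813016930302087 92.03312811845348
94 -1.4 [-0.6  5.1  4. ] 26.77706571097072 93.98350777006269
96 -0.9 [-0.6  3.8  5. ] 26.693724858220893 95.93012927295
98 -1.6 [-0.4  5.   3.7] 26.825469797515208 97.96895597675854
100 -0.4 [-1.6  4.9  4.1] 26.95924053627985 99.97993841875693
102 -7.0 [ 4.2  8.1 -2.8] 27.00379280832433 100.04006038309925
104 -11.8 [  8.4  10.6 -10.1] 27.105519317699354 99.98239011787135
12.15
```

```bash
python3 - <<'E'
from h import *
q=np.load("q.npy");A=[180,0,q[2]-180]
P=lambda x,y,z:W([(x,y,z)],q)[0]
move_l(P(-210,0,16),A,30);wait(.2);grip(85);wait(.2);move_l(P(-210,0,150),A,150)
move_l(P(-180,0,270),A,200);wait(.3)
k=wrist_cal();im=get_image("wrist");cv2.imwrite("pics/w2.png",im[:,:,::-1]);np.save("k2.npy",k,allow_pickle=True)
for n in("tin_left",):
  for d in regions_of(n,"wrist"):print(round(d["score"],2),np.round(d["extent"],1).tolist())
for y in(94,0,-94):print(proj([P(-100,y,98),P(-100,y+29,98),P(-100,y-29,98),P(-71,y,98),P(-129,y,98)],k).round(1).tolist())
c=im[180:330,120:390];cv2.imwrite("pics/w2c.png",cv2.resize(c[:,:,::-1],(810,450),interpolation=cv2.INTER_CUBIC));print(get_obs()["t"])
E
```

```text
0.67 [323.1, 222.2, 60.5, 58.0]
[[327.3, 237.7], [350.3, 237.6], [304.2, 237.8], [325.4, 258.2], [329.4, 216.1]]
[[251.9, 237.9], [275.3, 237.9], [228.6, 237.9], [251.9, 258.4], [251.9, 216.2]]
[[176.5, 237.7], [199.6, 237.8], [153.6, 237.5], [178.5, 258.1], [174.5, 216.1]]
15.6417
```

View pics/w2c.png

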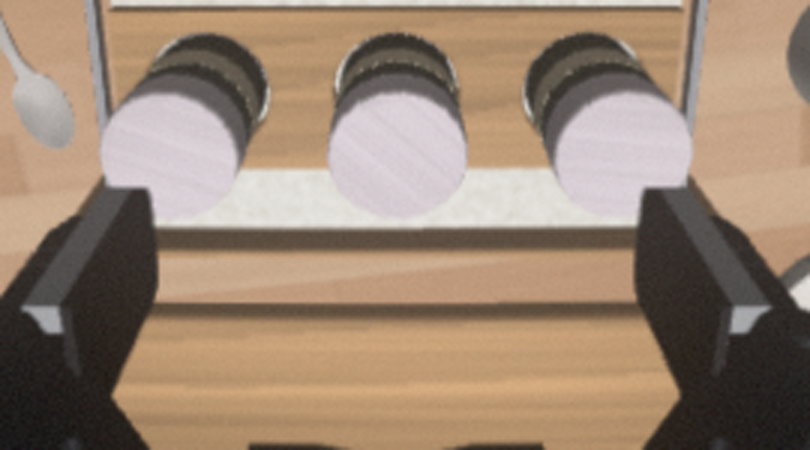

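Middle lid is centred at about (252,231) in the full image, the left tin at (327,231) and the right at (176,231). That puts them about 9 mm nearer than assumed. I'll triangulate, cross-checking with the top camera.

```bash
python3 - <<'E'
from h import *
q=np.load("q.npy");k=np.load("k2.npy",allow_pickle=True).item()
def ray(px,k,z):
    K=np.array([[k["fx"],0,k["cx"]],[0,k["fy"],k["cy"]],[0,0,1.]])
    u=cv2.undistortPoints(np.array([[px]],float),K,np.asarray(k["D"],float))[0,0]
    d=k["R"].T@[u[0],u[1],1];c=-k["R"].T@k["t"];return c+d*(z-c[2])/d[2]
def lids(im,k,lo):
    h=cv2.cvtColor(im,cv2.COLOR_RGB2HSV);r=im.astype(int)
    m=((r[...,2]>r[...,1]+3)&(r.mean(2)>lo)&(abs(r[...,0]-r[...,2])<25)).astype(np.uint8)
    m=cv2.morphologyEx(m,cv2.MORPH_OPEN,np.ones((3,3)))
    n,l,s,c=cv2.connectedComponentsWithStats(m)
    for i in range(1,n):
        if s[i,4]>150:
            w=ray(c[i],k,98);a=np.radians(q[2]);d=w[:2]-q[:2]
            print(s[i].tolist(),c[i].round(1),w.round(1),"rack",(np.array([[np.cos(a),np.sin(a)],[-np.sin(a),np.cos(a)]])@d).round(1))
print("wrist");lids(cv2.imread("pics/w2.png")[:,:,::-1],k,120)
for p in((327.3,231),(252.3,231.3),(176.2,231.3)):print(ray(p,k,98).round(1))
im=get_image("top");cv2.imwrite("pics/top1.png",im[:,:,::-1]);print("top");lids(im,get_calibration("top"),100)
kt=get_calibration("top");print(proj(W([(-109,y,98) for y in(94,0,-94)],q),kt))
E
```

```text
wrist
[230, 211, 45, 41, 1454] [252.2 231.2] [484.8 214.4  98. ] rack [-109.1    0.3]
[305, 211, 45, 41, 1308] [326.3 231. ] [449.2 298.8  98. ] rack [-109.1   92. ]
[155, 212, 44, 40, 1312] [177.1 231.2] [520.9 128.8  98. ] rack [-108.9  -92.6]
[448.7 299.9  98. ]
[484.8 214.5  98. ]
[521.5 127.8  98. ]
top
[281, 181, 27, 23, 432] [293.3 192. ] [489.7 216.8  98. ] rack [-103.6    0.7]
[238, 197, 27, 26, 524] [251.  209.6] [450.7 300.9  98. ] rack [-106.9   93.3]
[314, 362, 65, 22, 1187] [343.4 373.2] [148.  117.9  98. ] rack [-457.    41.8]
[[251.03820981 210.65400235]
 [294.64629961 194.34557601]
 [337.24528676 178.37784742]]
```

```bash
cat >> h.py <<'E'
q=np.load("q.npy");A=[180,0,q[2]-180]
P=lambda x,y,z:W([(x,y,z)],q)[0]
def take(y,x=-107.5,z=57,lift=42):
    move_l(P(x,y,160),A,250);grip(78);move_l(P(x,y,z),A,100);wait(.3)
    f0=get_obs()["wrist_force"];print("pre",f0.round(1),get_obs()["tcp_pos"].round(1))
    grip(40,45);wait(.3);o=get_obs();print("held",o["grip_width"].round(1),o["grip_force"].round(1),o["wrist_force"].round(1))
    move_l(P(x,y,z+lift),A,50);wait(.6)
    fs=[]
    for _ in range(5):fs.append(get_obs()["wrist_force"]);wait(.08)
    o=get_obs();F=np.mean(fs,0)-f0;print("y",y,"dF",F.round(2),"kg",round(-F[2]/9.81,3),o["grip_width"].round(1),"t",o["t"])
def put(y,x=-107.5,z=57,lift=42):
    move_l(P(x,y,z+12),A,60);move_l(P(x,y,z),A,25);wait(.3)
    print("down",get_obs()["wrist_force"].round(1));grip(78);wait(.2);move_l(P(x,y,160),A,120)
E
python3 - <<'E'
from h import *
take(94)
E
```

```text
pre [ 0.4 -0.2  0.3] [450.3 301.5  57.5]Traceback (most recent call last):
  File "<stdin>", line 2, in <module>
  File "h.py", line 20, in take
    grip(40,45);wait(.3);o=get_obs();print("held",o["grip_width"].round(1),o["grip_force"].round(1),o["wrist_force"].round(1))
                                                  ^^^^^^^^^^^^^^^^^^^^^
AttributeError: 'float' object has no attribute 'round'
```

```bash
sed -i 's/o\["grip_width"\].round(1)/round(float(o["grip_width"]),1)/g; s/o\["grip_force"\].round(1)/round(float(o["grip_force"]),1)/g' h.py
python3 - <<'E'
from h import *
o=get_obs();print(o["grip_width"],o["grip_force"],o["wrist_force"].round(1))
move_l(P(-107.5,94,99),A,50);wait(.8);o=get_obs();print(o["wrist_force"].round(2),o["moment"].round(2),o["grip_width"],o["t"])
im=get_image("side");cv2.imwrite("pics/side1c.png",cv2.resize(im[120:280,150:370,::-1],(770,560),interpolation=cv2.INTER_CUBIC))
E
```

```text
57.600443036639724 48.987282793968916 [0.3 0.8 6.1]
[-0.14 -1.   -2.7 ] [-0.05  0.01 -0.02] 57.61757891336854 20.625
```

View pics/side1c.png

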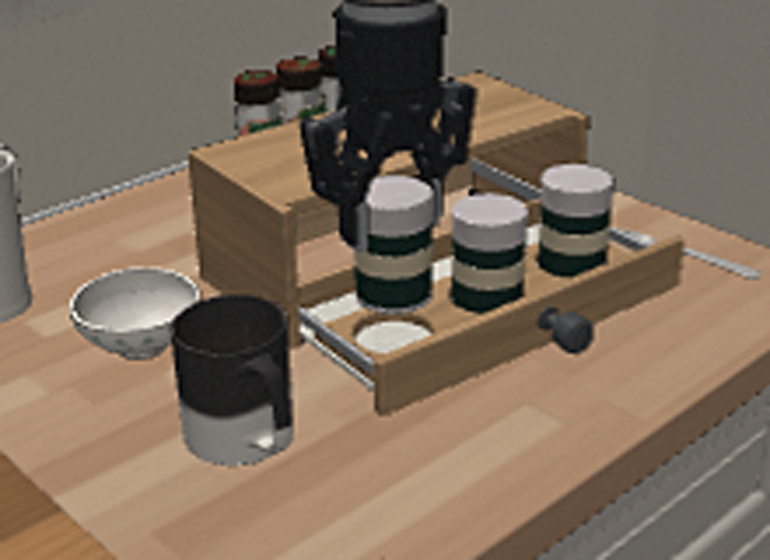

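The left tin is held clear and upright above its empty seat at about (392,335) in the crop. The force reading puts it at about 0.3 kg. I'll set it back, then check its seat with the wrist camera.

```bash
python3 - <<'E'
from h import *
put(94);o=get_obs();print(o["wrist_force"].round(1),o["t"])
move_l(P(-180,0,270),A,250);wait(.3);k=wrist_cal();im=get_image("wrist")
r=im.astype(int);m=((r[...,2]>r[...,1]+3)&(r.mean(2)>120)&(abs(r[...,0]-r[...,2])<25)).astype(np.uint8)
n,l,s,c=cv2.connectedComponentsWithStats(cv2.morphologyEx(m,cv2.MORPH_OPEN,np.ones((3,3))))
print([(s[i].tolist(),c[i].round(1)) for i in range(1,n) if s[i,4]>150])
E
```

```text
down [-0.6 -0.8  4. ]
[-0.2 -0.1  0.1] 23.8083
[([155, 211, 43, 41, 1179], array([177.2, 229.8])), ([230, 211, 44, 41, 1421], array([251.4, 231.2])), ([305, 211, 44, 41, 1221], array([325.4, 229.6]))]
```

The left tin's lid is back in the same pixels, so it's seated.

```bash
python3 - <<'E'
from h import *
take(0.3);put(0.3);take(-94)
im=get_image("side");cv2.imwrite("pics/side2c.png",cv2.resize(im[120:280,150:370,::-1],(770,560),interpolation=cv2.INTER_CUBIC))
E
```

```text
pre [ 0.5 -0.7  0.9] [486.6 215.1  57.5]
held 57.7 48.7 [-0.3 -0.6  4.9]
y 0.3 dF [-0.14  0.67 -3.05] kg 0.311 57.3 t 29.9583
down [-1.2 -0.   4.6]
pre [-0.3 -0.2  0.8] [523.1 128.   57.5]
held 56.7 48.9 [-1.5 -0.2  6. ]
y -94 dF [ 0.39 -0.22 -7.18] kg 0.732 56.6 t 37.95
```

View pics/side2c.png

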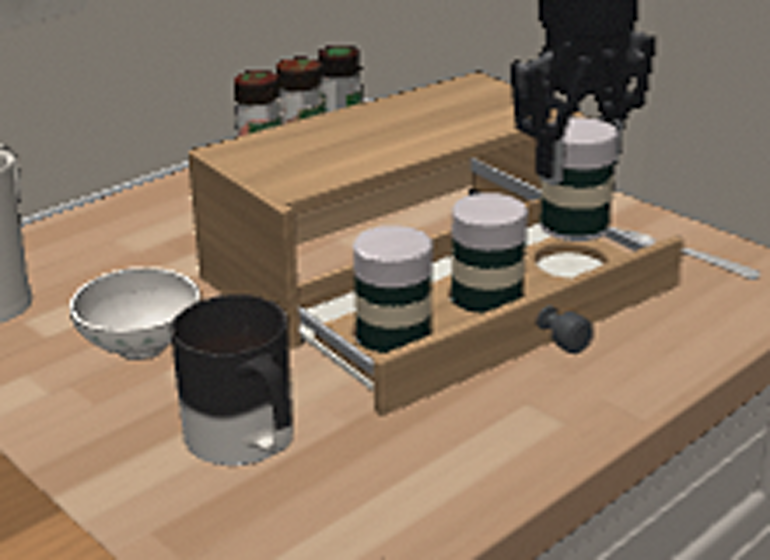

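The right tin is the heaviest at about 0.73 kg, against about 0.3 kg for each of the others. The left and middle tins are seated, with lids at (393,245) and (489,212). I'll raise the right tin and hand in.

```bash
python3 - <<'E'
from h import *
move_l(P(-107.5,-94,172),A,60);wait(.8);o=get_obs();print(o["tcp_pos"],o["wrist_force"].round(1),o["grip_width"],o["grip_force"],abs(o["qvel"]).max(),o["t"])
print(sign_off())
E
```

```text
[522.76960629 128.0183611  172.02006816] [ 0.4  0.  -6.9] 56.630066306215895 49.57839035050711 0.05899978610319325 40.1667
the job is handed in; nothing more can be done
None
```

The job is handed in at about 40 s: the tray is out at its stop, all three tins were hefted left to right, and the arm holds the right tin up, the heaviest at about 0.73 kg against about 0.3 kg for the others; the judge's result was not shown.

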